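# Present a feed roller above its bearing cradle

## Task

Pull the upper drawer of the small blue-fronted cabinet nearly all the way open by its handle (it stays open), take out the feed roller, and carry it high over the row made by the mug, bottle and spool to the green bearing cradle, without disturbing those three. Stop with the roller level and hovering about 10 mm above the tops of the cradle's cheeks, centred over the cradle and in line with it, its white square block over the wide pocket and its bare steel shaft end over the narrow fork, so that I can grease the saddles under it. Neither roller nor gripper may touch the cradle, and you finish while still holding the roller there: do not lower it or let go.

Things in the scene. Friction and masses are not known exactly. Their poses are not given: they have to be found in the camera images.
- cabinet_drawer0 (a joint): slide of the upper drawer of the fixed grey cabinet (190 deep, 200 wide, 120 mm high, two blue fronts with steel bar handles): 0 closed, 0.126 m fully open; starts 0 to 12 mm open, resists with about 1 N, no spring, stays where left. Drawer floor 70 mm above the bench; inside 158 mm wide, walls 28 mm above the floor; top of the blue front 108 mm above the bench
- cabinet_drawer0_handle (a point): middle of the upper drawer's level bar handle (11 mm thick, 111 mm long along this frame's y, on stems 42 mm either side), 88 mm above the bench, 29 mm free gap between bar and drawer front. The drawer opens along -x of this frame, toward the robot. The lower drawer's handle lies 48 mm below
- roller_center (a point): centre of the loose feed roller, 8 mm above its underside; 75 mm long along y, 17 mm thick, about 40 g. Black round body 44 mm long in the middle (grasp it across x), white 16 mm square block at y=+18 to +30 mm, steel shaft 6 mm thick out to y=-38 and +38 mm; z up. Lies in the front half of the upper drawer, roughly front to back, block end away from the robot
- roller_block (a point): middle of the roller's white square block, 24 mm from roller_center along the roller's +y
- roller: the same roller; origin on its axis line's underside (8 mm below roller_center), same axes
- cradle_top (a point): centre of the green bearing cradle, level with the tops of its cheeks, 60 mm above the bench. x across, y along toward the wide pocket, z up. Two upright forked posts, open upward: at y=+25 mm the wide pocket (20 mm wide, 13 deep) for the square block, at y=-31 mm the narrow fork (10 mm wide, 9 deep) for the shaft
- cradle_pocket (a point): middle of the wide pocket at the cheek tops, 24 mm from cradle_top along the cradle's +y
- cradle: the same fixed cradle; origin under its centre on the bench, same axes. Aluminium base 50x92x10 mm (long along y); pocket post 36 mm wide (x) and 11 thick (y), fork post 26 mm wide and 8 thick; between the posts it is open down to the base for 46 mm
- carton: big brown open carton, fixed, to the robot's right, never moves: 235 (x) x 400 (y) mm, walls 118 mm high; its lid stands nearly upright along its far edge (x=+120 mm), full width, up to 354 mm above the bench: keep the arm clear of it, also when leaving the start. Origin under its centre on the bench, z up
- mug: white mug, 80 mm across, 91 mm high, handle sticks out along -y (113 mm over all along y; origin midway between handle and far side); one of the row between cabinet and cradle; to be left alone. Origin at its underside; z is up
- bottle: white bottle with red spout, 38 mm across, 98 mm high, stands in the row; to be left alone. Origin at the centre of its underside; z is up
- spool: wire spool standing on its flange, 48 mm across, 45 mm high, stands in the row; to be left alone. Origin at the centre of its underside; z is up
Things that resemble listed ones, but are neither listed nor needed, are in the scene too. What is shaped like the cradle but red is not meant.

How it is judged:
By the outcome, as a careful person would: the job done as asked, in the order asked, and still so for the second after the job is handed in, while the arm keeps its last pose, push and grip.
It also fails if it takes over 58 s, if anything falls off the work surface, if the arm or the gripper's body presses on something with over 40 N, if the wrist force passes 120 N, or if a joint passes its speed limit or range.

## Robot

A 6-joint arm with a two-finger parallel gripper is mounted at the origin on a cart in front of the work surface, level with it; the furniture and walls round the work are solid. World frame = base frame: x ahead of the robot, y to its left, z up, the work surface at z = 0. Lengths are in m, angles in rad, forces in N, time in s.
With the tool pointing down it reaches from about 0.375 to 0.9 m from the base axis. Payload 3.1 kg.
Tool frame: the origin (TCP) lies midway between the tips of the shut fingers; the grasp point (between the pads) lies 19 mm behind it; z points along the fingers, y is the line along which they close (so a half turn about z gives the same grasp; the last joint's range is limited). The gripper opens to 87 mm and grips with 3 to 60 N. Pads are 19 mm wide; open, the fingers measure 117 mm over their backs; the gripper's body (75 mm by 190 mm) begins 51 mm behind the grasp point.
Start: joints at [-1.375, 0.527, 1.433, -0, 1.181, -0.178], TCP at [0.228, -0.582, 0.223] pointing down, gripper open.
Joint ranges: [-3.08, 3.08], [-0.75, 2.2], [0.22, 2.44], [-1.43, 4.57], [0, 2.65], [-2.85, 2.85]. Speed limits (rad/s): [2.79, 2.79, 3.14, 3.14, 3.14, 3.14].

## Interface

Orientations are given as a 3x3 rotation matrix whose columns are the frame's x, y, z axes.
In Python, from station import state, grab_frame, calibration, job_done, spot_in, cut_out gives the robot as it stands.
- The arm moves only by the tool jog_arm, never from a script. Its arguments are lists of equal length, an entry for each row: "slide": the shift along the tool's x, y, z as a fraction of full scale, a list of three; "rot": the turn, a rotation vector about the tool's x, y, z as a fraction of full scale, a list of three. In form: {"slide": [[tx, ty, tz], ...], "rot": [[ax, ay, az], ...]}. A call has 1 to 12 rows; each row shifts and turns the commanded pose from where the row before left it, along the tool's axes as they then stand; what a row does not reach is not made up. Full scale, the value 1, is 0.03 m for a shift and 8 degrees for a turn. A row lasts 1/10 s, in which the tool goes at most 50 mm and 8.59 degrees, less where a joint would pass 70% of its speed; a pose out of reach is approached as far as the arm can. A call with a number of a shift or a turn outside -1 to 1 is refused whole. A call with a gripper value outside its range is refused whole. "hand" is the opening, from 0 (shut) to 1 (fully open), set as the call begins (left out, the last holds). The fingers move at their own pace and stop on an object; "force" is the grip in N (left out, the last holds). Time passes only in rows, so rows that do not move let the fingers close. It gives the time, the measured TCP pose, the force, the opening and the grip force at its end, in the units of the state.
- state(): the state, without advancing time (a new reading comes with each control period).
- grab_frame(name): name is "side" or "top"; returns the picture (384x512x3 uint8, blue, green, red); there is no depth.
- calibration(name): a dict with "K" (3x3 intrinsics, pixels), "world_to_cam" (4x4, takes a point from world to camera coordinates). Camera axes: x right, y down, z forward; pixel columns grow to the right and rows downward; lengths in m; the calibration is good to about 2 mm. A picture is of the moment at which its call begins. calibration takes no time and is no camera call.
- job_done(): hands the job in; it is judged then, once.
Trained networks look in the newest picture that a camera, given by its name, has taken for a name from the list of things; names that differ only in an ending like _2 or _b are one class to them, and where a whole thing is asked for, a point or a joint stands for the part that bears it (a point fixed in the world has none). Each returns a list of dicts, best first, with "conf" (0 to 1); they miss things now and then, are a little off and sometimes report something else, mostly with a low value. They report only what shows in the picture. A call takes as long as a camera call. They do not tell look-alikes from the thing itself.
- spot_in(camera, query): "position" ([column, row] in pixels, amid what is visible of it).
- cut_out(camera, query): "pixels" (384x512 bool, what is visible of it) and "position" ([column, row] in pixels, amid what is visible of it).
The state is a dict: "t": time; "joint_pos": joint angles; "joint_vel": joint speeds; "effort": joint torques, N m; "tool_pos": TCP position; "ee_rot": TCP orientation; "ft_force": force on the tool from outside, world axes, zero at the start; "moment": the same for the moment, N m; "gripper_width": finger opening in m; "gripper_force": force on a finger pad.
Only numpy, scipy, OpenCV 4.12 (cv2) and the standard library are available. Lean on these libraries where they do the work, as an engineer would, in place of code of your own. Each camera call takes 0.05 s, during which the arm holds its last target. There are 200 camera calls.

## Working session

There is one attempt and no reset: what is moved stays moved. The work goes in short steps, Python scripts to look and compute and a tool call to move; the robot and the scene stay as the last step left them, time stands still between calls to the robot, and variables do not carry over. Pictures are saved under pics/ and viewed, at most 10 in all, crops included, and the job is handed in when it is done.

Besides the shell and the picture viewer there is one more tool, called after "Emit:" as name(argument=value, ...), one argument or row to a line, values as JSON. jog_arm: Moves the arm, as the interface text tells. Shift numbers are shares of 0.03 m and turn numbers shares of 8 degrees, none past 1 either way. Its arguments: {"type":"object","properties":{"slide":{"type":"array","items":{"type":"array","items":{"type":"number","minimum":-1,"maximum":1}}},"rot":{"type":"array","items":{"type":"array","items":{"type":"number","minimum":-1,"maximum":1}}},"hand":{"type":"number"},"force":{"type":"number"}},"required":["slide","rot"]}

```bash
mkdir -p pics; python3 - <<'E'
from station import *
import cv2,numpy as np
s=state();print(s['t'],s['tool_pos'],np.round(s['ee_rot'],3).tolist())
for n in('top','side'):
    cv2.imwrite(f'pics/{n}0.png',grab_frame(n));c=calibration(n);print(n,c['K'].round(1).tolist(),c['world_to_cam'].round(3).tolist())
    for q in ['cabinet_drawer0_handle','roller_center','roller_block','cradle_top','cradle_pocket','mug','bottle','spool','carton']:
        print(q,[(np.round(d['position']).tolist(),round(d['conf'],2)) for d in spot_in(n,q)[:3]])
E
```

```text
0.0 [ 0.22808115 -0.58108736  0.22155226] [[0.931, 0.365, -0.0], [0.365, -0.931, 0.002], [0.0, -0.002, -1.0]]
top [[460.8, 0.0, 253.2], [0.0, 460.8, 193.3], [0.0, 0.0, 1.0]] [[0.059, -0.998, -0.008, -0.018], [-0.902, -0.05, -0.428, 0.499], [0.427, 0.032, -0.904, 1.456], [0.0, 0.0, 0.0, 1.0]]
cabinet_drawer0_handle [([262.0, 161.0], 0.66)]
roller_center []
roller_block []
cradle_top [([147.0, 213.0], 0.87), ([144.0, 248.0], 0.55)]
cradle_pocket [([146.0, 209.0], 0.79), ([145.0, 249.0], 0.59)]
mug [([204.0, 214.0], 0.83)]
bottle []
spool [([198.0, 237.0], 0.73)]
carton []
side [[498.7, 0.0, 255.1], [0.0, 498.7, 191.1], [0.0, 0.0, 1.0]] [[-0.999, -0.033, -0.021, 0.534], [0.002, 0.505, -0.863, 0.084], [0.04, -0.863, -0.504, 1.495], [0.0, 0.0, 0.0, 1.0]]
cabinet_drawer0_handle []
roller_center [([286.0, 242.0], 0.25)]
roller_block []
cradle_top [([344.0, 304.0], 0.85), ([288.0, 310.0], 0.76)]
cradle_pocket [([288.0, 308.0], 0.91), ([345.0, 303.0], 0.75)]
mug [([284.0, 244.0], 0.74)]
bottle [([242.0, 249.0], 0.59)]
spool [([322.0, 256.0], 0.93)]
carton []
```

View pics/top0.png

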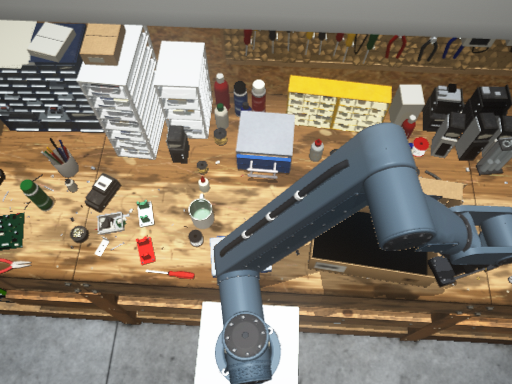

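View pics/side0.png

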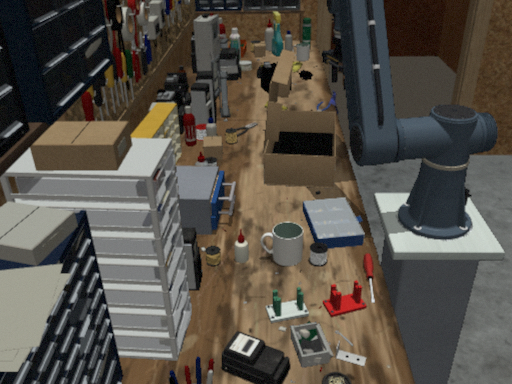

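The top view shows the cabinet at about (265,145), with its handle at about (262,175). The row is bottle (204,185), mug (202,212) and spool (196,238), the green cradle is at (146,213) and the red decoy at (146,250). In the side view the green cradle is at (288,308) and the handle at about (230,195).

```bash
cat > h.py <<'E'
from station import *
import cv2,numpy as np
def p2w(n,uv,z):
    c=calibration(n);T=c['world_to_cam'];R,t=T[:3,:3],T[:3,3]
    o=-R.T@t;d=R.T@np.linalg.inv(c['K'])@np.r_[uv,1];return (o+d*(z-o[2])/d[2]).round(4)
def w2p(n,p):
    c=calibration(n);q=c['K']@(c['world_to_cam']@np.r_[p,1])[:3];return (q[:2]/q[2]).round(1)
def tri(a,b):
    A=[]
    for n,uv in(('top',a),('side',b)):
        c=calibration(n);P=c['K']@c['world_to_cam'][:3];A+=[uv[0]*P[2]-P[0],uv[1]*P[2]-P[1]]
    X=np.linalg.svd(np.array(A))[2][-1];return (X[:3]/X[3]).round(4)
def crop(n,x,y,w,h,f,name,img=None):
    im=grab_frame(n) if img is None else img
    cv2.imwrite('pics/'+name,cv2.resize(im[y:y+h,x:x+w],None,fx=f,fy=f,interpolation=cv2.INTER_CUBIC))
E
python3 - <<'E'
from h import *
print('mug',p2w('top',[204,214],.05),p2w('side',[290,244],.05))
print('spool',p2w('top',[198,237],.025),p2w('side',[322,256],.02))
print('bottle',p2w('top',[204,185],.05),p2w('side',[242,249],.05))
print('cradle',p2w('top',[146,211],.05),p2w('side',[288,304],.05))
print('handle',p2w('top',[262,176],.088),p2w('side',[230,190],.088))
print('cartoncorners',[p2w('top',u,.118)for u in([313,262],[432,283],[437,210],[316,200])])
a=cv2.imread('pics/top0.png');b=cv2.imread('pics/side0.png')
r=lambda im,x,y,w,h,f:cv2.resize(im[y:y+h,x:x+w],None,fx=f,fy=f,interpolation=cv2.INTER_CUBIC)
A=r(a,215,100,100,75,4);B=r(b,160,150,100,75,4);C=r(a,110,190,100,75,4);D=r(b,255,270,100,75,4)
cv2.imwrite('pics/m1.png',np.vstack([np.hstack([A,B]),np.hstack([C,D])]))
E
```

```text
mug [0.4391 0.1792 0.05  ] [0.4345 0.195  0.05  ]
spool [0.3624 0.1946 0.025 ] [0.3499 0.2072 0.02  ]
bottle [0.5513 0.191  0.05  ] [0.5604 0.2174 0.05  ]
cradle [0.4391 0.383  0.05  ] [0.4451 0.4218 0.05  ]
handle [ 0.5792 -0.0155  0.088 ] [ 0.6087 -0.0244  0.088 ]
cartoncorners [array([ 0.2664, -0.1925,  0.118 ]), array([ 0.2199, -0.5599,  0.118 ]), array([ 0.4684, -0.6026,  0.118 ]), array([ 0.4828, -0.2019,  0.118 ])]
```

View pics/m1.png

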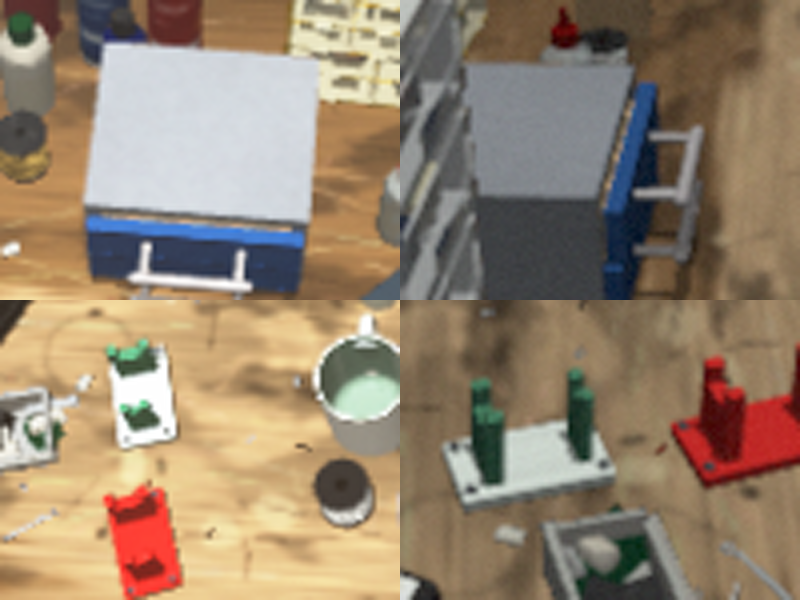

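```bash
cat >> h.py <<'E'
def delta(p,yaw):  # shift in tool axes (full-scale units) and turn about tool z to reach p, yaw (deg, tool x in world)
    s=state();R=np.array(s['ee_rot']);d=np.array(p)-s['tool_pos'];y0=np.degrees(np.arctan2(R[1,0],R[0,0]))
    a=np.radians(yaw);Rt=np.array([[np.cos(a),np.sin(a),0],[np.sin(a),-np.cos(a),0],[0,0,-1.]])
    print('before turn',(R.T@d/.03).round(2),'after turn',(Rt.T@d/.03).round(2),'rotvec units',(np.degrees(cv2.Rodrigues(R.T@Rt)[0].ravel())/8).round(2),'yaw',y0.round(1),'dist',np.linalg.norm(d).round(3))
E
python3 - <<'E'
from h import *
P=lambda l,z,n='top':[p2w(n,u,z).tolist() for u in l]
print('handle top',P([(248.5,170),(276.5,171.6)],.088),'side',P([(233.5,183),(232,200)],.088,'side'))
print('front top edge',P([(237,157),(291,160)],.108),P([(222.5,159),(211,200)],.108,'side')) 
print('cab top',P([(241.5,111),(294.5,114.5),(236.5,151.5),(291.5,155)],.12))
print('base',P([(137.5,202.5),(150.7,201.5),(154.2,224.2),(140,226.7)],.01))
print('tops t',P([(143.2,203),(145,218)],.06),'s',P([(276.5,294.2),(299.7,290.7)],.06,'side'))
E
```

```text
handle top [[0.6006, 0.0335, 0.088], [0.5996, -0.0658, 0.088]] side [[0.6012, -0.0672, 0.088], [0.5985, 0.0333, 0.088]]
front top edge [[0.6398, 0.0765, 0.108], [0.638, -0.1149, 0.108]] [[0.6453, -0.1919, 0.108], [0.6547, 0.0661, 0.108]]
cab top [[0.8289, 0.0734, 0.12], [0.8238, -0.1225, 0.12], [0.6552, 0.079, 0.12], [0.6515, -0.1155, 0.12]]
base [[0.4871, 0.4306, 0.01], [0.4937, 0.3834, 0.01], [0.4068, 0.3574, 0.01], [0.3946, 0.4061, 0.01]]
tops t [[0.4647, 0.3948, 0.06], [0.4088, 0.3795, 0.06]] s [[0.4709, 0.4008, 0.06], [0.4176, 0.3885, 0.06]]
```

Emit:
jog_arm(
  slide=[
    [0,0,-1],
    [0,0,-1],
    [0,0,-1],
    [0,0,-1],
    [0,0,-1],
    [0,0,-1],
    [0,0,0],
    [0,0,0],
    [0,0,0],
  ],
  rot=[
    [0,0,-1],
    [0,0,-1],
    [0,0,-1],
    [0,0,-1],
    [0,0,-1],
    [0,0,-1],
    [0,0,-1],
    [0,0,-1],
    [0,0,0],
  ],
)

```text
t: 1.9
tool_pos: [0.2282, -0.5817, 0.4028]
ee_rot: [[0.08, 0.997, 0.0], [0.997, -0.08, -0.0], [-0.0, 0.0, -1.0]]
ft_force: [0.3, 0.4, 0.5]
gripper_width: 0.0871
gripper_force: 0.0
```

Emit:
jog_arm(
  slide=[
    [1,0.24,0],
    [1,0.24,0],
    [1,0.24,0],
    [1,0.24,0],
    [1,0.24,0],
    [1,0.24,0],
    [1,0.24,0],
    [1,0.24,0],
    [1,0.24,0],
    [1,0.24,0],
    [1,0.24,0],
    [1,0.24,0],
  ],
  rot=[
    [0,0,0],
    [0,0,0],
    [0,0,0],
    [0,0,0],
    [0,0,0],
    [0,0,0],
    [0,0,0],
    [0,0,0],
    [0,0,0],
    [0,0,0],
    [0,0,0],
    [0,0,0],
  ],
  hand=0.36,
)

```text
t: 3.1
tool_pos: [0.3432, -0.2285, 0.4025]
ee_rot: [[0.084, 0.996, 0.0], [0.996, -0.084, 0.0], [0.0, 0.0, -1.0]]
ft_force: [0.2, -0.9, -0.2]
gripper_width: 0.0316
gripper_force: 0.0
```

Emit:
jog_arm(
  slide=[
    [1,0.24,0],
    [1,0.24,0],
    [1,0.24,0],
    [1,0.24,0],
    [1,0.24,0],
    [1,0.24,0],
    [0.2,0.9,0.5],
    [0.2,0.9,0.5],
    [0.2,0.9,0.5],
    [0.2,0.9,0.5],
    [0.2,0.9,0.5],
    [0,0,0],
  ],
  rot=[
    [0,0,-0.4],
    [0,0,0],
    [0,0,0],
    [0,0,0],
    [0,0,0],
    [0,0,0],
    [0,0,0],
    [0,0,0],
    [0,0,0],
    [0,0,0],
    [0,0,0],
    [0,0,0],
  ],
)

```text
t: 4.3
tool_pos: [0.5295, -0.0241, 0.3248]
ee_rot: [[0.026, 1.0, -0.003], [1.0, -0.026, 0.001], [0.001, -0.003, -1.0]]
ft_force: [-1.3, 0.2, -0.3]
gripper_width: 0.031
gripper_force: 0.0
```

```bash
python3 - <<'E'
from h import *
delta([.6,-.0165,.16],88.7)
crop('top',180,80,150,112,5,'c1.png')
E
```

```text
before turn [0.31 2.36 5.49] after turn [0.31 2.34 5.49] rotvec units [-0.02 -0.01 -0.02] yaw 88.5 dist 0.179
```

View pics/c1.png

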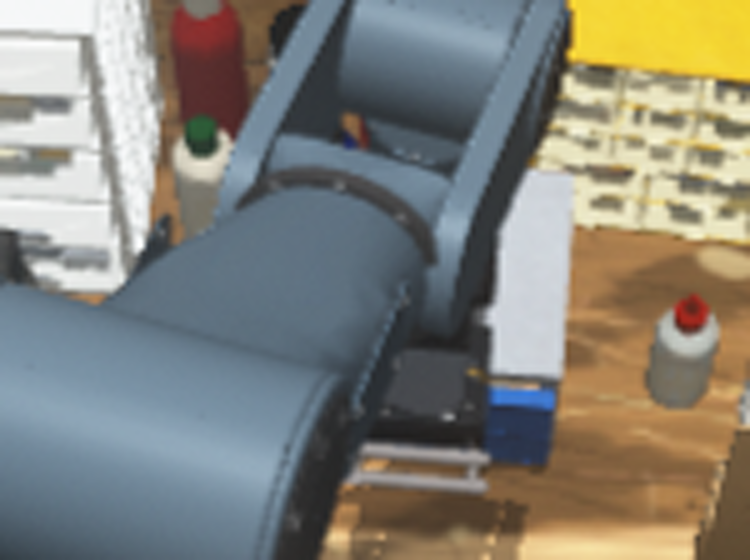

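The arm hides most of the cabinet from above, with only the handle bar visible near pixel (265,172). I'll go lower and check from the side.

Emit:
jog_arm(
  slide=[
    [0.1,0.8,0.9],
    [0.1,0.8,0.9],
    [0.1,0.7,0.9],
    [0,0,0.9],
    [0,0,0.9],
    [0,0,0.9],
    [0,0,0],
  ],
  rot=[
    [0,0,0],
    [0,0,0],
    [0,0,0],
    [0,0,0],
    [0,0,0],
    [0,0,0],
    [0,0,0],
  ],
)

```text
t: 5.05
tool_pos: [0.5937, -0.0172, 0.1629]
ee_rot: [[0.026, 1.0, -0.008], [1.0, -0.026, 0.002], [0.001, -0.008, -1.0]]
ft_force: [0.0, 0.4, -0.1]
gripper_width: 0.0315
gripper_force: 0.0
```

```bash
python3 - <<'E'
from h import *
delta([.6,-.0165,.069],88.7)
crop('side',170,110,120,90,6,'c2.png')
print(w2p('side',state()['tool_pos']),w2p('side',[.6,-.0165,.088]))
E
```

```text
before turn [0.02 0.24 3.13] after turn [0.03 0.21 3.13] rotvec units [-0.06 -0.01 -0.02] yaw 88.5 dist 0.094
[233.1 168.3] [232.7 191.3]
```

View pics/c2.png

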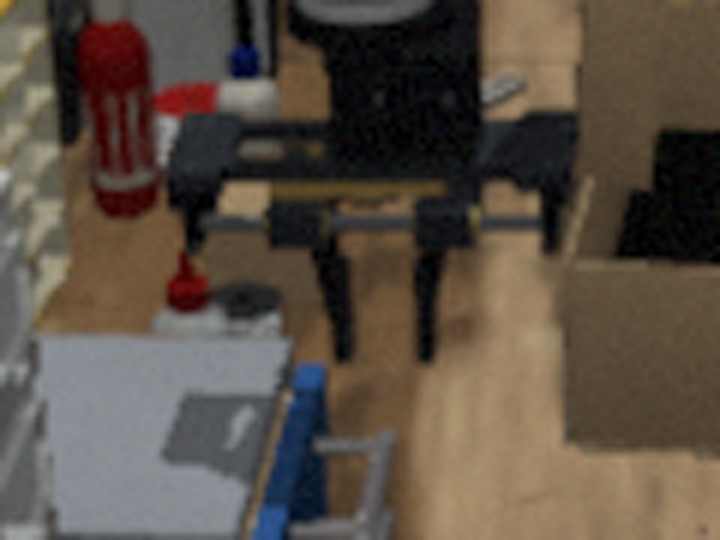

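The open fingers straddle the handle bar line: tips at columns 227 and 241, bar at about 233. I'll shift 6 mm forward, go down, grip and pull.

Emit:
jog_arm(
  slide=[
    [0,0.22,0.5],
    [0,0,0.6],
    [0,0,0.7],
    [0,0,0.7],
    [0,0,0.6],
    [0,0,0],
  ],
  rot=[
    [-0.06,0,0],
    [0,0,0],
    [0,0,0],
    [0,0,0],
    [0,0,0],
    [0,0,0],
  ],
)

```text
t: 5.7
tool_pos: [0.604, -0.0177, 0.0727]
ee_rot: [[0.025, 1.0, 0.007], [1.0, -0.025, 0.0], [0.0, 0.007, -1.0]]
ft_force: [-1.7, 0.1, -1.0]
gripper_width: 0.0315
gripper_force: 0.0
```

Emit:
jog_arm(
  slide=[
    [0,0,0],
    [0,0,0],
    [0,0,0],
    [0,0,0],
    [0,0,0],
  ],
  rot=[
    [0,0,0],
    [0,0,0],
    [0,0,0],
    [0,0,0],
    [0,0,0],
  ],
  hand=0,
  force=20,
)

```text
t: 6.2
tool_pos: [0.6051, -0.0177, 0.0738]
ee_rot: [[0.024, 1.0, 0.01], [1.0, -0.024, -0.001], [-0.0, 0.01, -1.0]]
ft_force: [-1.7, 1.4, 6.8]
gripper_width: 0.0102
gripper_force: 20.0
```

Emit:
jog_arm(
  slide=[
    [0,-0.3,0],
    [0,-0.5,0],
    [0,-0.5,0],
    [0,-0.5,0],
    [0,-0.5,0],
    [0,-0.5,0],
    [0,-0.4,0],
    [0,-0.3,0],
    [0,-0.2,0],
    [0,0,0],
  ],
  rot=[
    [0,0,0],
    [0,0,0],
    [0,0,0],
    [0,0,0],
    [0,0,0],
    [0,0,0],
    [0,0,0],
    [0,0,0],
    [0,0,0],
    [0,0,0],
  ],
)

```text
t: 7.2
tool_pos: [0.4934, -0.0138, 0.0737]
ee_rot: [[0.025, 1.0, 0.011], [1.0, -0.025, 0.001], [0.001, 0.011, -1.0]]
ft_force: [-1.4, 4.8, 17.5]
gripper_width: 0.0102
gripper_force: 20.0
```

Emit:
jog_arm(
  slide=[
    [0,-0.1,0],
    [0,-0.1,0],
    [0,0,0],
  ],
  rot=[
    [0,0,0],
    [0,0,0],
    [0,0,0],
  ],
)

```text
t: 7.5
tool_pos: [0.4884, -0.0137, 0.0737]
ee_rot: [[0.025, 1.0, 0.013], [1.0, -0.025, 0.001], [0.001, 0.013, -1.0]]
ft_force: [0.2, 6.3, 17.2]
gripper_width: 0.0103
gripper_force: 20.0
```

Emit:
jog_arm(
  slide=[
    [0,-0.1,0],
    [0,0,0],
  ],
  rot=[
    [0,0,0],
    [0,0,0],
  ],
)

```text
t: 7.7
tool_pos: [0.4855, -0.0136, 0.0737]
ee_rot: [[0.025, 1.0, 0.013], [1.0, -0.025, 0.001], [0.001, 0.013, -1.0]]
ft_force: [0.8, 6.3, 17.8]
gripper_width: 0.01
gripper_force: 20.0
```

Emit:
jog_arm(
  slide=[
    [0,0,0],
    [0,0,0],
    [0,0,0],
  ],
  rot=[
    [0,0,0],
    [0,0,0],
    [0,0,0],
  ],
  hand=0.36,
)

```text
t: 8.0
tool_pos: [0.4838, -0.0146, 0.0713]
ee_rot: [[0.024, 1.0, 0.007], [1.0, -0.024, -0.0], [0.0, 0.007, -1.0]]
ft_force: [0.6, 0.2, 0.2]
gripper_width: 0.0265
gripper_force: 0.0
```

Emit:
jog_arm(
  slide=[
    [0,0,-0.5],
    [0,0,-1],
    [0,0,-1],
    [0,0,-1],
    [0,0,-1],
    [0,0,-1],
    [0,0,-1],
    [0.9,0,-0.7],
    [0.9,0,-0.7],
    [1,0,0],
    [1,0,0],
    [1,0,0],
  ],
  rot=[
    [0,0,0],
    [0,0,0],
    [0,0,0],
    [0,0,0],
    [0,0,0],
    [0,0,0],
    [0,0,0],
    [0,0,0],
    [0,0,0],
    [0,0,0],
    [0,0,0],
    [0,0,0],
  ],
  hand=0.6,
)

```text
t: 9.2
tool_pos: [0.4854, 0.1302, 0.308]
ee_rot: [[0.025, 1.0, 0.007], [1.0, -0.025, -0.001], [-0.0, 0.007, -1.0]]
ft_force: [-0.3, -0.1, 0.2]
gripper_width: 0.0524
gripper_force: 0.0
```

```bash
python3 - <<'E'
from h import *
a=grab_frame('top');b=grab_frame('side');cv2.imwrite('pics/t3.png',a);cv2.imwrite('pics/s3.png',b)
for n in('top','side'):
  for q in('roller_center','roller_block'):print(n,q,[(np.round(d['position'],1).tolist(),round(d['conf'],2)) for d in spot_in(n,q)[:3]])
r=lambda im,x,y,w,h,f:cv2.resize(im[y:y+h,x:x+w],None,fx=f,fy=f,interpolation=cv2.INTER_CUBIC)
cv2.imwrite('pics/m3.png',np.hstack([r(a,225,140,80,110,5),r(b,180,140,80,110,5)]))
E
```

```text
top roller_center [([261.9, 173.3], 0.47)]
top roller_block [([264.9, 170.1], 0.48)]
side roller_center []
side roller_block [([234.5, 193.9], 0.48)]
```

View pics/m3.png

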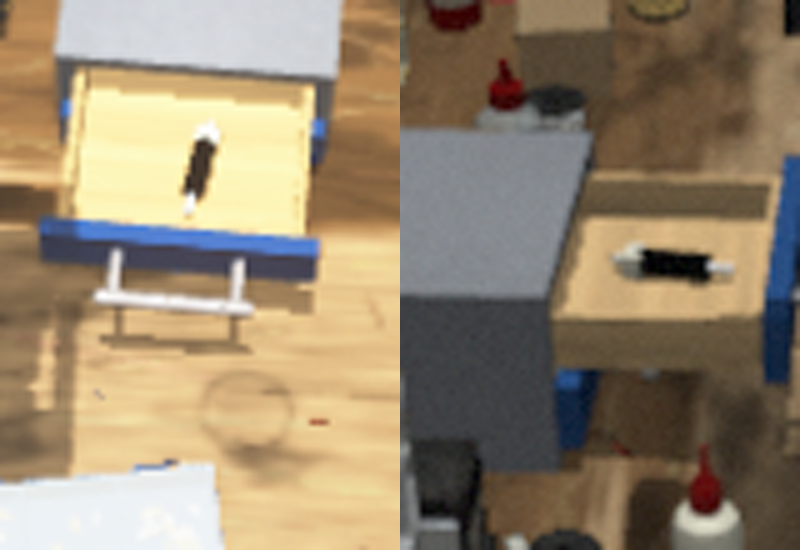

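The drawer is open. In the top view the roller body centre is at about (265.1,173.6), the near shaft tip at (262.8,182.4) and the block at (266.4,166.6). In the side view the body is at about (235.1,192.8).

```bash
python3 - <<'E'
from h import *
for u in[(265.1,173.6),(262.8,182.4),(266.4,166.6)]:print(p2w('top',u,.078))
for u in[(235.1,192.8),(225.6,192)]:print('s',p2w('side',u,.078))
print('front',p2w('top',(261,185),.108))
# black body mask axis, both views
for n,f,x0,y0,x1,y1 in(('top','pics/t3.png',255,160,272,186),('side','pics/s3.png',222,185,250,200)):
    g=cv2.imread(f)[y0:y1,x0:x1].max(2);m=g<90;v,u=np.nonzero(m)
    P=np.array([p2w(n,(a+x0,b+y0),.078) for a,b in zip(u,v)])[:,:2];c=P.mean(0);w,V=np.linalg.eigh(np.cov((P-c).T))
    d=V[:,1]*np.sign(V[0,1]);print(n,len(u),c,np.degrees(np.arctan2(d[1],d[0])),(w**.5*3.46))
E
```

```text
[ 0.5947 -0.0259  0.078 ]
[ 0.5592 -0.0194  0.078 ]
[ 0.6232 -0.0292  0.078 ]
s [ 0.5938 -0.0248  0.078 ]
s [ 0.6229 -0.0296  0.078 ]
front [ 0.5338 -0.0142  0.108 ]
top 34 [ 0.59670882 -0.02320294] -9.524671295856969 [0.01232096 0.04088261]
side 75 [ 0.59676533 -0.02492533] -23.11763789568398 [0.03174858 0.04357187]
```

Emit:
jog_arm(
  slide=[
    [-0.85,0.64,0],
    [-0.85,0.64,0],
    [-0.85,0.64,0],
    [-0.85,0.64,0],
    [-0.85,0.64,0],
    [-0.85,0.64,0],
    [0,0,0],
    [0,0,0],
    [0,0,0],
    [0,0,0],
    [0,0,0],
    [0,0,0],
  ],
  rot=[
    [0,0,0],
    [0,0,0],
    [0,0,0],
    [0,0,0],
    [0,0,0],
    [0,0,0],
    [0,0,-1],
    [0,0,-1],
    [0,0,-1],
    [0,0,-1],
    [0,0,-1],
    [0,0,-1],
  ],
)

```text
t: 10.7
tool_pos: [0.597, -0.028, 0.3091]
ee_rot: [[-0.729, 0.684, 0.007], [0.684, 0.729, -0.0], [-0.006, 0.005, -1.0]]
ft_force: [0.2, -0.2, -0.8]
gripper_width: 0.0522
gripper_force: 0.0
```

Emit:
jog_arm(
  slide=[
    [0,0,0.8],
    [0,0,0.8],
    [0,0,0.8],
    [0,0,0.8],
    [0,0,0.5],
    [0,0,0],
  ],
  rot=[
    [0,0,-1],
    [0,0,-1],
    [0,0,-1],
    [0,0,-1],
    [0,0,-0.3],
    [0,0,0],
  ],
)

```text
t: 11.3
tool_pos: [0.5963, -0.0275, 0.1958]
ee_rot: [[-0.987, 0.158, 0.002], [0.158, 0.987, 0.001], [-0.002, 0.001, -1.0]]
ft_force: [-0.6, -0.5, 0.1]
gripper_width: 0.0522
gripper_force: 0.0
```

```bash
python3 - <<'E'
from h import *
delta([.596,-.0248,.0735],170.7)
E
```

```text
before turn [0.03 0.08 4.08] after turn [0.02 0.09 4.08] rotvec units [0.01 0.01 0.02] yaw 170.9 dist 0.122
```

Emit:
jog_arm(
  slide=[
    [0,0.08,0.7],
    [0,0,0.8],
    [0,0,0.9],
    [0,0,0.8],
    [0,0,0.7],
    [0,0,0],
  ],
  rot=[
    [0,0,0],
    [0,0,0],
    [0,0,0],
    [0,0,0],
    [0,0,0],
    [0,0,0],
  ],
)

```text
t: 11.9
tool_pos: [0.5982, -0.0247, 0.0796]
ee_rot: [[-0.987, 0.158, 0.004], [0.158, 0.987, 0.001], [-0.003, 0.001, -1.0]]
ft_force: [-0.6, 0.6, 0.1]
gripper_width: 0.0521
gripper_force: 0.0
```

```bash
python3 - <<'E'
from h import *
s=state();print(s['tool_pos'],s['ft_force'])
crop('side',190,140,90,68,8,'c4.png')
print(w2p('side',s['tool_pos']))
E
```

```text
[ 0.59816619 -0.02466515  0.07964344] [-0.61096492  0.6309195   0.05453866]
[233.6 192.4]
```

View pics/c4.png

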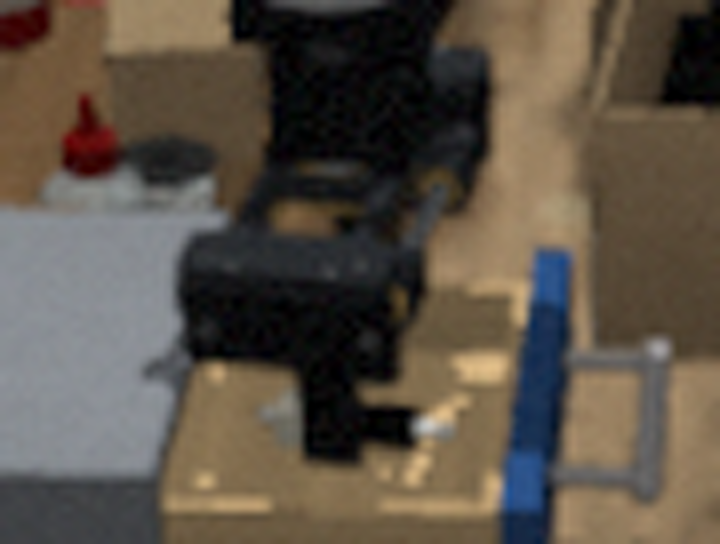

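The finger sits beside the black body, slightly toward the block, and the roller hasn't moved. I'll lower 6 mm and close.

Emit:
jog_arm(
  slide=[
    [0.08,0,0.2],
    [0,0,0],
    [0,0,0],
  ],
  rot=[
    [0,0,0],
    [0,0,0],
    [0,0,0],
  ],
)

```text
t: 12.25
tool_pos: [0.5979, -0.0239, 0.0765]
ee_rot: [[-0.988, 0.156, 0.01], [0.156, 0.988, -0.001], [-0.01, 0.001, -1.0]]
ft_force: [-0.4, 0.2, 0.5]
gripper_width: 0.0519
gripper_force: 0.0
```

Emit:
jog_arm(
  slide=[
    [0,0,0],
    [0,0,0],
    [0,0,0],
    [0,0,0],
    [0,0,0],
    [0,0,0],
    [0,0,0],
  ],
  rot=[
    [0,0,0],
    [0,0,0],
    [0,0,0],
    [0,0,0],
    [0,0,0],
    [0,0,0],
    [0,0,0],
  ],
  hand=0,
  force=15,
)

```text
t: 12.95
tool_pos: [0.5974, -0.0237, 0.0755]
ee_rot: [[-0.988, 0.156, 0.008], [0.156, 0.988, -0.0], [-0.008, 0.001, -1.0]]
ft_force: [0.2, 0.4, 1.0]
gripper_width: 0.0163
gripper_force: 14.9
```

Emit:
jog_arm(
  slide=[
    [0,0,0],
    [0,0,0],
    [0,0,0.1],
    [0,0,0],
    [0,0,0],
  ],
  rot=[
    [0,0,0],
    [0,0,0],
    [0,0.05,0],
    [0,0,0],
    [0,0,0],
  ],
  hand=0.3,
)

```text
t: 13.45
tool_pos: [0.5974, -0.0237, 0.0723]
ee_rot: [[-0.988, 0.156, 0.001], [0.156, 0.988, 0.001], [-0.001, 0.001, -1.0]]
ft_force: [-0.1, 0.2, 0.4]
gripper_width: 0.026
gripper_force: 0.0
```

Emit:
jog_arm(
  slide=[
    [0,0,0],
    [0,0,0],
    [0,0,0],
    [0,0,0],
    [0,0,0],
  ],
  rot=[
    [0,0,0],
    [0,0,0],
    [0,0,0],
    [0,0,0],
    [0,0,0],
  ],
  hand=0,
  force=25,
)

```text
t: 13.95
tool_pos: [0.5974, -0.0237, 0.0725]
ee_rot: [[-0.988, 0.156, 0.001], [0.156, 0.988, 0.001], [-0.001, 0.001, -1.0]]
ft_force: [-0.1, -0.1, -0.8]
gripper_width: 0.0162
gripper_force: 25.0
```

Emit:
jog_arm(
  slide=[
    [0,0,-0.4],
    [0,0,-0.7],
    [0,0,-1],
    [0,0,-1],
    [0,0,-1],
    [0,0,-1],
    [0,0,-1],
    [0,0,-0.7],
    [0,0,0],
  ],
  rot=[
    [0,0,0],
    [0,0,0],
    [0,0,0],
    [0,0,0],
    [0,0,0],
    [0,0,0],
    [0,0,0],
    [0,0,0],
    [0,0,0],
  ],
)

```text
t: 14.85
tool_pos: [0.5992, -0.0243, 0.2811]
ee_rot: [[-0.988, 0.156, 0.01], [0.156, 0.988, -0.001], [-0.01, 0.0, -1.0]]
ft_force: [0.2, 0.4, -0.6]
gripper_width: 0.0161
gripper_force: 25.0
```

```bash
cat > fit.py <<'E'
from h import *
from scipy.optimize import minimize
B=lambda x,y,z0,z1,cy=0:np.array([[a*x/2,cy+b*y/2,z] for a in(-1,1) for b in(-1,1) for z in(z0,z1)])
box=[B(50,92,0,10),B(36,11,10,60,25),B(26,8,10,60,-31)]
def sil(n,p,S=8):
    c=calibration(n);M=np.zeros((384,512),np.float32);big=np.zeros((120*S,120*S),np.uint8);o=O[n]
    for b in box:
        q=b/1000;cs,sn=np.cos(p[2]),np.sin(p[2])
        w=np.c_[p[0]+cs*q[:,0]-sn*q[:,1],p[1]+sn*q[:,0]+cs*q[:,1],q[:,2]]
        h=(c['world_to_cam'][:3,:3]@w.T).T+c['world_to_cam'][:3,3];u=(c['K']@h.T).T;u=u[:,:2]/u[:,2:]
        cv2.fillConvexPoly(big,cv2.convexHull(((u-o+.5)*S).round().astype(np.int32)),255)
    return cv2.resize(big,(120,120),interpolation=cv2.INTER_AREA)/255.
G={'top':(146,211),'side':(288,306)};O={n:np.array(g)-60 for n,g in G.items()};M={}
for n in G:
    grab_frame(n)
    d=min(cut_out(n,'cradle'),key=lambda d:np.hypot(*(np.array(d['position'])-G[n])));print(n,d['position'],d['conf'],d['pixels'].sum())
    o=O[n];M[n]=d['pixels'][o[1]:o[1]+120,o[0]:o[0]+120].astype(float)
def cost(p,ns): return sum(np.abs(sil(n,p)-M[n]).sum() for n in ns)
for ns in(['top'],['side'],['top','side']):
    x0=np.array([.444,.393,np.radians(14.7-90)]);f=lambda v:cost(x0+v*[.01,.01,.1],ns)
    r=minimize(f,np.zeros(3),method='Nelder-Mead',options=dict(initial_simplex=[[0,0,0],[1,0,0],[0,1,0],[0,0,1]],xatol=.01));p=x0+r.x*[.01,.01,.1]
    print(ns,p[:2].round(4),'y-dir deg',np.degrees(p[2]).round(1)+90,round(r.fun))
E
python3 fit.py
```

```text
Traceback (most recent call last):
  File "fit.py", line 16, in <module>
    d=min(cut_out(n,'cradle'),key=lambda d:np.hypot(*(np.array(d['position'])-G[n])));print(n,d['position'],d['conf'],d['pixels'].sum())
ValueError: min() iterable argument is empty
```

```bash
sed -i "s/    grab_frame(n)$/    L=[]\n    for q in ['cradle','cradle_top','cradle_pocket']*2:\n        grab_frame(n);L+=[d for d in cut_out(n,q) if np.hypot(*(np.array(d['position'])-G[n]))<15]\n        if L:break/; s/min(cut_out(n,'cradle')/min(L/" fit.py; python3 fit.py; ls pics
```

```text
c1.png
c2.png
c4.png
m1.png
m3.png
s3.png
side0.png
t3.png
top0.pngTraceback (most recent call last):
  File "fit.py", line 19, in <module>
    d=min(L,key=lambda d:np.hypot(*(np.array(d['position'])-G[n])));print(n,d['position'],d['conf'],d['pixels'].sum())
ValueError: min() iterable argument is empty
```

```bash
python3 - <<'E'
s=open('fit.py').read().split('\n')
i=[k for k,l in enumerate(s) if l.startswith('for n in G')][0];j=[k for k,l in enumerate(s) if l.startswith('def cost')][0]
new='''for n in G:
    im=cv2.imread(f'pics/{n}0.png');h=cv2.cvtColor(im,cv2.COLOR_BGR2HSV);o=O[n]
    m=((h[...,1]<45)&(h[...,2]>120))|((h[...,0]>50)&(h[...,0]<90)&(h[...,1]>60))
    m=m[o[1]:o[1]+120,o[0]:o[0]+120].astype(np.uint8);k,L,st,_=cv2.connectedComponentsWithStats(m,connectivity=4)
    l=np.bincount(L[45:75,45:75][m[45:75,45:75]>0]).argmax();M[n]=(L==l).astype(float);M[n]=cv2.morphologyEx(M[n],cv2.MORPH_CLOSE,np.ones((3,3)));print(n,M[n].sum())'''
open('fit.py','w').write('\n'.join(s[:i]+[new]+s[j:]+['''v=[]
for n in G:
    o=O[n];im=cv2.resize(cv2.imread(f'pics/{n}0.png')[o[1]+25:o[1]+95,o[0]+25:o[0]+95],None,fx=5.6,fy=5.6,interpolation=cv2.INTER_CUBIC)
    for a,c in((M[n],(255,0,255)),(sil(n,p),(0,255,255))):
        a=cv2.resize(a[25:95,25:95].astype(np.float32),im.shape[1::-1]);cv2.drawContours(im,cv2.findContours((a>.5).astype(np.uint8),0,2)[0],-1,c,1)
    v.append(im)
cv2.imwrite('pics/fit.png',np.hstack(v))''']))
E
python3 fit.py
```

```text
top 358.0
side 764.0
['top'] [0.4474 0.3976] y-dir deg 14.700000000000003 40
['side'] [0.4476 0.3902] y-dir deg 14.0 140
['top', 'side'] [0.4473 0.3948] y-dir deg 14.099999999999994 219
```

View pics/fit.png

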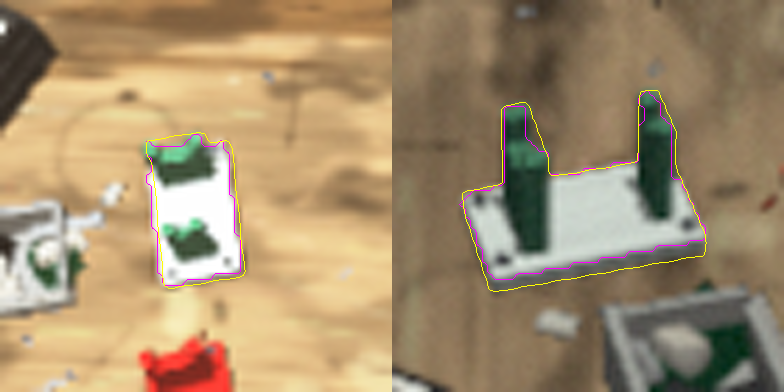

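The model outline matches the green cradle in both views: centre (.447,.396), wide pocket direction 14.3°. I'll carry the roller over at z = 0.28.

Emit:
jog_arm(
  slide=[
    [0.3,0.5,0],
    [0.48,0.87,0],
    [0.48,0.87,0],
    [0.48,0.87,0],
    [0.48,0.87,0],
    [0.48,0.87,0],
    [0.48,0.87,0],
    [0.48,0.87,0],
    [0.48,0.87,0],
    [0.48,0.87,0],
    [0.48,0.87,0],
    [0.48,0.87,0],
  ],
  rot=[
    [0,0,0],
    [0,0,0],
    [0,0,0],
    [0,0,0],
    [0,0,0],
    [0,0,0],
    [0,0,0],
    [0,0,0],
    [0,0,0],
    [0,0,0],
    [0,0,0],
    [0,0,0],
  ],
)

```text
t: 16.75
tool_pos: [0.4772, 0.3026, 0.2768]
ee_rot: [[-0.988, 0.156, 0.001], [0.156, 0.988, 0.001], [-0.001, 0.002, -1.0]]
ft_force: [0.2, 0.1, -0.4]
gripper_width: 0.0163
gripper_force: 25.0
```

Emit:
jog_arm(
  slide=[
    [0.48,0.87,0],
    [0.48,0.87,0],
    [0.4,0.6,0],
    [0.2,0.4,0],
    [0,0,0],
    [0,0,0],
    [0,0,0],
    [0,0,0],
    [0,0,0],
  ],
  rot=[
    [0,0,0],
    [0,0,0],
    [0,0,0],
    [0,0,0],
    [0,0,-1],
    [0,0,-1],
    [0,0,-0.9],
    [0,0,0],
    [0,0,0],
  ],
)

```text
t: 17.65
tool_pos: [0.4453, 0.3891, 0.2767]
ee_rot: [[-0.97, -0.243, 0.001], [-0.243, 0.97, 0.001], [-0.002, 0.001, -1.0]]
ft_force: [0.2, -0.4, -0.7]
gripper_width: 0.0159
gripper_force: 25.0
```

```bash
python3 - <<'E'
from h import *
print(state()['gripper_width']);delta([.4473,.396,.14],194.3)
E
```

```text
0.015916553608256886
before turn [-0.11  0.2   4.56] after turn [-0.12  0.21  4.56] rotvec units [ 0.    0.01 -0.03] yaw -165.9 dist 0.137
```

Go down to a safe 14 cm and look at the roller relative to the cradle.

Emit:
jog_arm(
  slide=[
    [0,0.2,0.6],
    [0,0,0.8],
    [0,0,0.9],
    [0,0,0.9],
    [0,0,0.8],
    [0,0,0.5],
    [0,0,0],
    [0,0,0],
  ],
  rot=[
    [0,0,0],
    [0,0,0],
    [0,0,0],
    [0,0,0],
    [0,0,0],
    [0,0,0],
    [0,0,0],
    [0,0,0],
  ],
)

```text
t: 18.45
tool_pos: [0.4445, 0.3952, 0.1419]
ee_rot: [[-0.97, -0.244, 0.002], [-0.244, 0.97, 0.001], [-0.002, 0.001, -1.0]]
ft_force: [-0.1, -0.9, -0.6]
gripper_width: 0.0161
gripper_force: 25.0
```

```bash
python3 - <<'E'
from h import *
s=state();p=np.array(s['tool_pos']);R=np.array(s['ee_rot']);print(p,R.round(3).tolist(),s['gripper_width'])
a=grab_frame('side');b=grab_frame('top');cv2.imwrite('pics/s5.png',a);cv2.imwrite('pics/t5.png',b)
for n in('top','side'):
  for q in('roller_center','roller_block'):print(n,q,[(np.round(d['position'],1).tolist(),round(d['conf'],2)) for d in spot_in(n,q)[:3]])
ax=-R[:,0];c=p-R[:,2]*.0058
for y in(-.038,-.022,0,.022,.024,.030,.038):print(y,'top',w2p('top',c+ax*y),'side',w2p('side',c+ax*y))
r=lambda im,x,y,w,h,f:cv2.resize(im[y:y+h,x:x+w],None,fx=f,fy=f,interpolation=cv2.INTER_CUBIC)
cv2.imwrite('pics/m5.png',np.hstack([r(b,110,155,66,90,6),r(a,255,235,66,90,6)]))
E
```

```text
[0.44451262 0.3951935  0.1418523 ] [[-0.97, -0.244, 0.002], [-0.244, 0.97, 0.001], [-0.002, 0.001, -1.0]] 0.016073355359457125
top roller_center [([135.6, 202.9], 0.43)]
top roller_block [([138.0, 199.9], 0.39)]
side roller_center [([237.4, 194.3], 0.65)]
side roller_block [([277.1, 265.1], 0.65)]
-0.038 top [137.1 208.1] side [305.1 259.7]
-0.022 top [136.7 203.7] side [298.1 260.8]
0 top [136.2 197.7] side [288.5 262.3]
0.022 top [135.7 191.8] side [278.8 263.8]
0.024 top [135.6 191.3] side [277.9 263.9]
0.03 top [135.5 189.7] side [275.3 264.3]
0.038 top [135.3 187.6] side [271.7 264.9]
```

View pics/m5.png

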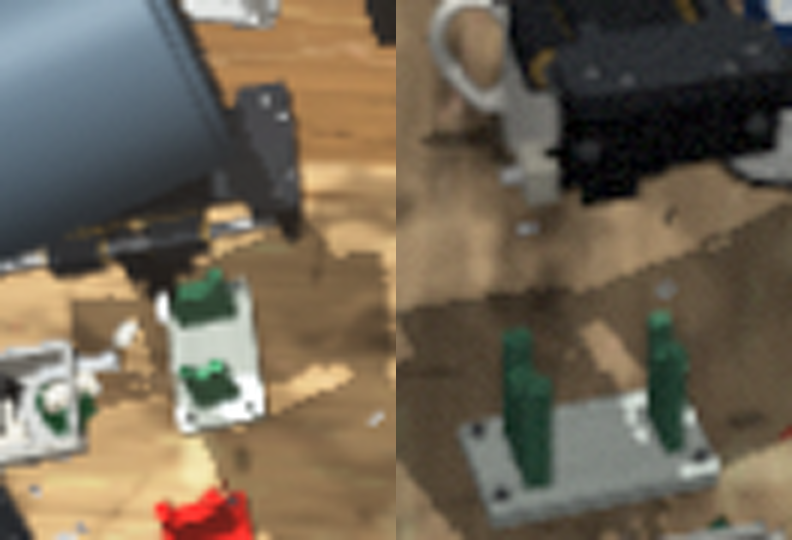

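Side view: the block centre is at about (279.2,265.5), where the tool pose predicts (277.9,263.9), so the roller sits about 2.5 mm toward the fork in the grip. It looks level. I'll compensate for that and go down.

Emit:
jog_arm(
  slide=[
    [-0.18,0,0.4],
    [0,0,0.6],
    [0,0,0.6],
    [0,0,0.4],
    [0,0,0],
    [0,0,0],
    [0,0,0],
  ],
  rot=[
    [0,0,0],
    [0,0,0],
    [0,0,0],
    [0,0,0],
    [0,0,0],
    [0,0,0],
    [0,0,0],
  ],
)

```text
t: 19.45
tool_pos: [0.4503, 0.3969, 0.0823]
ee_rot: [[-0.969, -0.246, 0.003], [-0.246, 0.969, 0.002], [-0.003, 0.001, -1.0]]
ft_force: [0.7, 0.4, -0.7]
gripper_width: 0.0162
gripper_force: 25.0
```

```bash
python3 - <<'E'
from h import *
delta([.4497,.3961,.072],194.3);print(state()['tool_pos'])
E
```

```text
before turn [ 0.03 -0.02  0.34] after turn [ 0.02 -0.02  0.34] rotvec units [ 0.01  0.02 -0.01] yaw -165.8 dist 0.01
[0.45026392 0.39687262 0.08232229]
```

Emit:
jog_arm(
  slide=[
    [0,0,0.2],
    [0,0,0.13],
    [0,0,0],
    [0,0,0],
    [0,0,0],
  ],
  rot=[
    [0,0,0],
    [0,0,0],
    [0,0,0],
    [0,0,0],
    [0,0,0],
  ],
)

```text
t: 19.95
tool_pos: [0.4497, 0.3965, 0.0719]
ee_rot: [[-0.969, -0.246, 0.002], [-0.246, 0.969, 0.001], [-0.002, 0.001, -1.0]]
ft_force: [-0.4, -0.2, -0.2]
gripper_width: 0.0159
gripper_force: 25.0
```

```bash
python3 - <<'E'
from h import *
delta([.4497,.3961,.072],194.3);s=state();p=np.array(s['tool_pos']);R=np.array(s['ee_rot']);print(p)
a=grab_frame('side');cv2.imwrite('pics/s6.png',a)
ax=-R[:,0];c=p-R[:,2]*.0058-.0025*ax
for y in(-.038,.018,.024,.030,.038):print(y,'side',w2p('side',c+ax*y))
e=np.array([.9690,.2470,0]);l=np.array([.247,-.969,0]);C=np.array([.4473,.3955,.06])
print('pocket outer cheek tops',[w2p('side',C+e*.025+k*l*.018) for k in(-1,1)],'fork',[w2p('side',C-e*.031+k*l*.013) for k in(-1,1)])
cv2.imwrite('pics/m6.png',cv2.resize(a[260:335,250:350],None,fx=8,fy=8,interpolation=cv2.INTER_CUBIC))
E
```

```text
before turn [ 0.   -0.01 -0.  ] after turn [ 0.   -0.01 -0.  ] rotvec units [ 0.    0.01 -0.01] yaw -165.8 dist 0.0
[0.44971861 0.39652628 0.07186894]
-0.038 side [303.  284.3]
0.018 side [279.2 288.1]
0.024 side [276.7 288.5]
0.03 side [274.1 289. ]
0.038 side [270.6 289.5]
pocket outer cheek tops [array([278.2, 299.8]), array([274.3, 289.3])] fork [array([301.5, 294.2]), array([298.2, 286.8])]
```

View pics/m6.png

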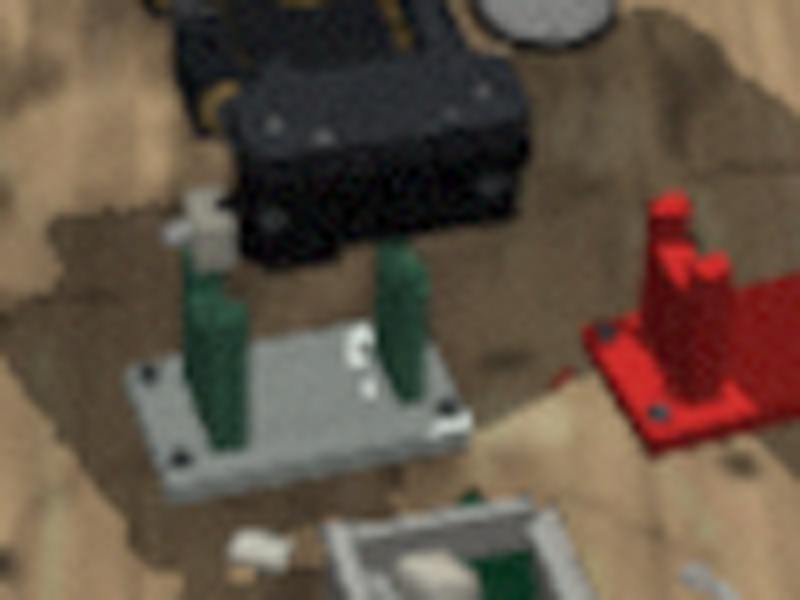

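The roller matches the prediction: block centre at about column 276.7, tip at 270.6, level, and in line over the pocket with clear space above the cheeks. Handing in.

```bash
python3 -c "
from station import *
print(job_done())"
```

```text
the job is handed in; nothing more can be done
None
```

I handed the job in at about 20 s with the upper drawer pulled about 120 mm open and the roller still gripped, level, with its underside about 10 mm above the green cradle's cheeks and its block over the wide pocket; I saw no contact with the cradle and carried it high over the mug, bottle and spool, but the verdict was not shown to me.

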